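Clamp a bisque tile in the lining jig

ROBOT

A 6-joint arm with a two-finger parallel gripper is mounted at the origin on the work surface. World frame = base frame: x ahead of the robot, y to its left, z up, the work surface at z = 0. Lengths are in m, angles in rad, forces in N, time in s.
With the tool pointing down it reaches from about 0.425 to 1.125 m from the base axis. Payload 14.9 kg.
Tool frame: the origin (TCP) lies on the centre line of the jaws, within the pads' length; the fingertips stand 17 mm ahead of it and the grasp point (between the pads) lies 2 mm behind it; z points along the fingers, y is the line along which they close (so a half turn about z gives the same grasp; the last joint's range is limited). The gripper opens to 91 mm and grips with 3 to 60 N. Pads are 32 mm wide; open, the fingers measure 118 mm over their backs; the gripper's body (76 mm by 178 mm) begins 60 mm behind the grasp point.
Start: joints at [-1.198, 0.379, 1.734, -0, 1.028, -0.033], TCP at [0.276, -0.643, 0.231] pointing down, gripper open.
Joint ranges: [-2.77, 2.77], [-0.74, 2.19], [0, 2.66], [-1.06, 4.2], [0.31, 2.87], [-3.08, 3.08]. Speed limits (rad/s): [1.89, 1.89, 2.39, 3.14, 3.14, 3.14].

INTERFACE

Orientations are given as a unit quaternion [x, y, z, w].
In Python, from plant import ctrl, release, close_gripper, telemetry, vision gives the robot as it stands. The module is installed in compiled form; this text tells all that it offers. Calls block until the motion is done:
- ctrl.move_to(position, orientation): joint-space move of the TCP to a pose.
- ctrl.movel(position, v=0.15, rot=None, f_stop=None): straight line of the TCP; rot=None keeps the orientation; v is the mean speed in m/s. With f_stop (N) it stops when the force on the tool has changed by that much, and returns True; else False.
- ctrl.movej(angles): joint-space move.
- release() and close_gripper(f_grip=None): open the fingers fully, or close them until they stop; f_grip is the grip in N (None keeps the last).
- ctrl.dwell(seconds).
- ctrl.inverse_kinematics(position, orientation): joint angles nearest the present ones, or None.
- telemetry.observe(): the state.
- vision.camera(name): name is "scene" or "side" or "wrist"; returns a dict with "img" (400x640x3 uint8, red, green, blue), "fx", "fy", "cx", "cy" (pixels), "R" (3x3) and "t" (3): a world point X has camera coordinates R X + t. Camera axes: x right, y down, z forward; pixel columns grow to the right and rows downward; lengths in m; the calibration is good to about 2 mm. A picture is of the moment at which its call begins. There is no depth.
A pose or a line that the arm cannot do raises ctrl.IKError and nothing moves.
- ctrl.hand_in(): hands the job in; it is judged then, once.
The state is a dict: "clock": time; "joints": joint angles; "joint_vel": joint speeds; "tau": joint torques, N m; "position": TCP position; "tcp_rot": TCP orientation; "ft_force": force on the tool from outside, world axes, zero at the start; "torque": the same for the moment, N m; "grip_width": opening from 0.0 (shut) to 1.0 (fully open); "finger_force": force on a finger pad.
Only numpy, scipy, OpenCV 4.12 (cv2) and the standard library are available. Lean on these libraries where they do the work, as an engineer would, in place of code of your own. Each camera call takes 0.05 s, during which the arm holds its last target. There are 200 camera calls.

TASK

Swing the jig's lever all the way up to lift the presser foot off the bed, then slide the fired-clay tile lying on the jig's bed gently into the corner pocket under the raised foot until it lies flat and square, hard against both steel fences. Then swing the lever fully down again so that the foot clamps the tile, let go, and leave the jar, pots, brush and other things around the jig where they are; the tile is brittle, so never shove or squeeze it hard.

Things in the scene. Friction and masses are not known exactly. Their poses are not given: they have to be found in the camera images.
- seat (a point): Where the tile's origin is when home: on the bed's upper face, 12 mm above the table. x points to the grey head, y to the side fence, z up. The pocket is an open corner of two steel fences 18 mm thick, 22 mm tall: back fence's face at x = +55 mm (runs y -67 to +67), side fence's face at y = +47.5 mm (runs x -87 to +73). Its -x and -y sides are open.
- jig: Fixed jig; origin on the table under point seat, same axes. Aluminium bed 310 x 260 x 12 mm (x -170 to +140, y -140 to +120 mm) and a grey head behind the back fence: column x +77 to +132, y +-35 mm, top 182 mm above the table; its arm, 46 mm wide (y +-23 mm), overhangs the pocket from the column to x = +2 mm, underside 129 mm and top 184 mm above the table.
- tile: Plain unglazed terracotta-coloured fired-clay tile, 110 (x) x 95 (y) x 16 (z) mm, about 0.3 kg, loose, starting on the jig's bed in front of the foot and away from the side fence, somewhat askew. Origin at the centre of its underside. Home: its origin at point seat and its axes along the seat's.
- lever (a joint): Angle of the jig's lever (rad): 0 = fully down (end stop, pointing to seat -x, 5 degrees above level), 0.8 = fully up (end stop). A 12 mm steel rod with a black cross bar at its free end, on the +y side of the head beyond the side fence. It turns about a level axis along seat y and stays where it is left (stiff: about 5 N at the bar, 10 N as the foot is pressed on the tile).
- lever_pivot (a point): Point on the lever's turning axis, in the lever's mid-plane: in the seat's frame x +85, y +85, z +145 mm. Axes as the seat's.
- lever_bar (a point): Centre of the lever's cross bar: a black round bar 70 mm long, 16 mm thick, parallel to seat y, 120 mm from the pivot. With the lever down it is 155 mm above the bed with nothing close beneath it, so that it can be hooked from below by tilted fingers.
- foot: Sprung presser foot under the head: black rubber pad 34 (x) x 44 (y) mm, on a steel stem. Origin at the centre of the pad's underside, in the seat's frame x +22, y 0. The lever moves it 38 mm per rad: with nothing under it, it hangs 8 mm above the bed with the lever down, 38 mm with the lever up; on the tile it yields up to 8 mm against its spring (about 12 N).
- dip_pot: Small white ceramic cup, 44 mm across, 45 mm tall, standing on the bed's far corner away from the lever, beside the head. Leave alone. Origin: centre of its underside.
- liner_brush: Brush 170 mm long lying on the table beside the jig, on the lever's side. Leave alone. Origin: centre of its underside.
- wax_jar: Closed green glass jar, 80 mm across, 140 mm tall, right of the jig. Leave alone. Origin: centre of its underside.
- bowl: White bowl, 130 mm across, 60 mm tall, left of the jig. Leave alone. Origin: centre of its underside.
- mug: Grey mug, 80 mm across, 90 mm tall, left of the jig. Leave alone. Origin: centre of its underside.
- spare_tile: Another plain fired-clay tile of the same size and look as the one on the bed, but lying on the table right of the jig. Leave alone. Origin: centre of its underside.
Not all that is in view belongs to the job. Leave any green or yellow look-alike of the tile alone.

How it is judged:
On the way, in this order (a step that is already met when the one before it is completed fails the run):
1. the lever is swung up and the foot is raised (value of joint lever above 0.68 rad), for 0.2 s.
2. the tile lies home against both fences while the lever is still up (x of tile in the frame of seat between -0.0025 and 0.0025 m and y of tile in the frame of seat between -0.0025 and 0.0025 m and z of tile in the frame of seat between -0.002 and 0.002 m and angle between the x axis of tile and the x axis of seat, either way round below 0.022 rad and angle between tile's own z axis and vertical below 0.03 rad and value of joint lever above 0.55 rad), for 0.2 s.
At the end, for the whole second after the job is handed in: The tile lies flat on the bed at rest, within 2.5 mm of home in x and in y and within 0.022 rad (1.3 degrees) of square, the lever is down to below 0.07 rad, and the foot presses on the tile with more than 4 N (x of tile in the frame of seat between -0.0025 and 0.0025 m and y of tile in the frame of seat between -0.0025 and 0.0025 m and z of tile in the frame of seat between -0.002 and 0.002 m and angle between the x axis of tile and the x axis of seat, either way round below 0.022 rad and angle between tile's own z axis and vertical below 0.03 rad and value of joint lever below 0.07 rad and contact force between foot and tile above 4 N and linear speed of tile below 0.01 m/s); the robot touches nothing.
It fails at once if the brittle tile is pressed by the gripper or arm with more than 35 N (contact force between any of the fingers, the arm and tile above 35 N).
It fails at once if a bystander is moved by more than 30 mm or tipped over (distance of any of dip_pot, liner_brush, wax_jar, bowl, mug, spare_tile from where it was at the start of the episode above 0.03 m or angle between any of dip_pot, wax_jar, bowl, mug, spare_tile's own z axis and vertical above 0.5 rad).
It also fails if it takes over 72 s, if anything falls off the work surface, if the arm or the gripper's body presses on something with over 40 N, if the wrist force passes 120 N, or if a joint passes its speed limit or range.

## Working session

There is one attempt and no reset: what is moved stays moved. The work goes in short steps, each a Python script; the robot and the scene stay as the last script left them, time stands still between calls to the robot, and variables do not carry over. Pictures are saved under pics/ and viewed, at most 10 in all, crops included, and the job is handed in when it is done.

```bash
mkdir -p pics; ls
python3 - <<'E'
from plant import ctrl, telemetry, vision
import cv2, numpy as np
for n in ("scene","side"):
    c=vision.camera(n); cv2.imwrite(f"pics/{n}0.png",c["img"][:,:,::-1])
    R=np.array(c["R"]);t=np.array(c["t"]); print(n,c["fx"],c["cx"],c["cy"],(-R.T@t).round(3),R[2].round(3))
o=telemetry.observe();print(o["clock"],o["position"],o["tcp_rot"],o["ft_force"])
E
```

```text
pics
scene 372.55714925441754 316.0339666690487 196.58120231396123 [ 1.135 -0.291  0.993] [-0.574  0.261 -0.777]
side 431.25736398499805 319.7605559874094 203.94467539112364 [0.09  0.829 0.832] [ 0.352 -0.708 -0.613]
0.1 [ 0.27618161 -0.64285367  0.23036272] [ 9.79488383e-01  2.01500014e-01 -9.22213006e-05 -4.93138398e-04] [0.21040882 0.4999672  0.09232355]
```

View pics/scene0.png

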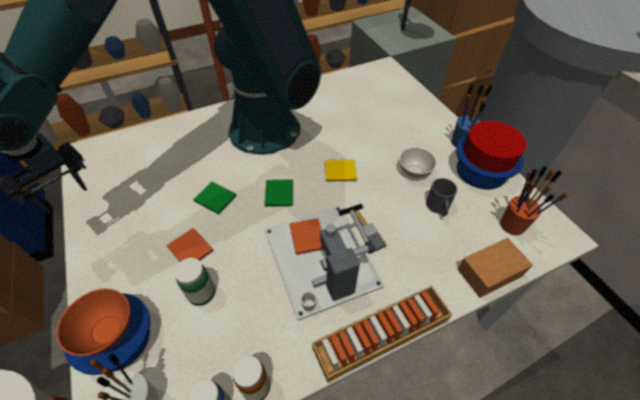

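View pics/side0.png

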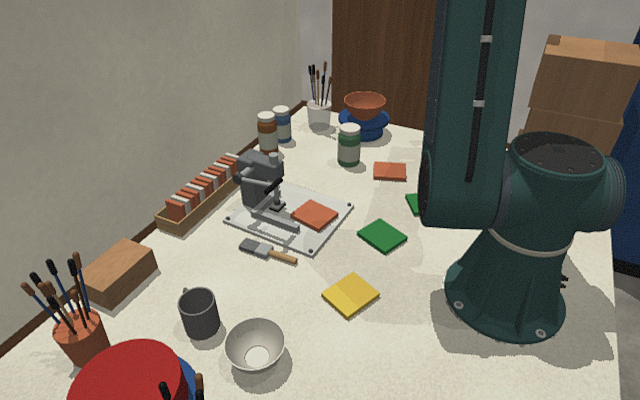

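The tile to move is the terracotta one on the bed (scene 306,235; side 314,215). The spare is on the table (scene 190,246; side 390,171). The green tiles (280,192 and 215,197) and the yellow one (340,170) are look-alikes. I'll confirm with one enlarged crop.

Run:
```python
import cv2, numpy as np
a=cv2.imread("pics/scene0.png")[195:325,255:395]; b=cv2.imread("pics/side0.png")[140:270,215:365]
a=cv2.resize(a,None,fx=4,fy=4,interpolation=cv2.INTER_CUBIC)[:, :];b=cv2.resize(b,None,fx=4,fy=4,interpolation=cv2.INTER_CUBIC)
cv2.imwrite("pics/crop_a.png",a);cv2.imwrite("pics/crop_b.png",b)
```

```text
(no output)
```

View pics/crop_a.png

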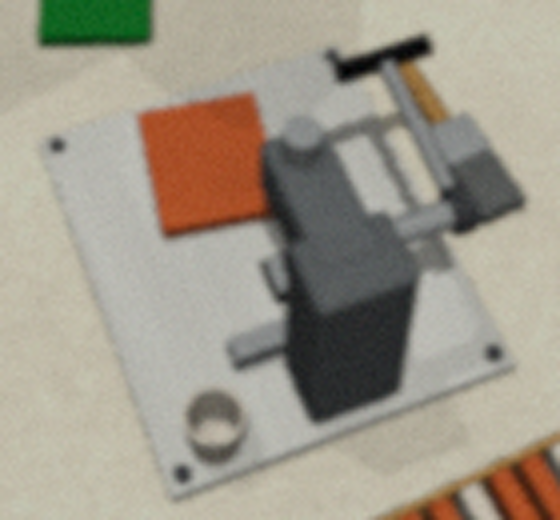

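View pics/crop_b.png

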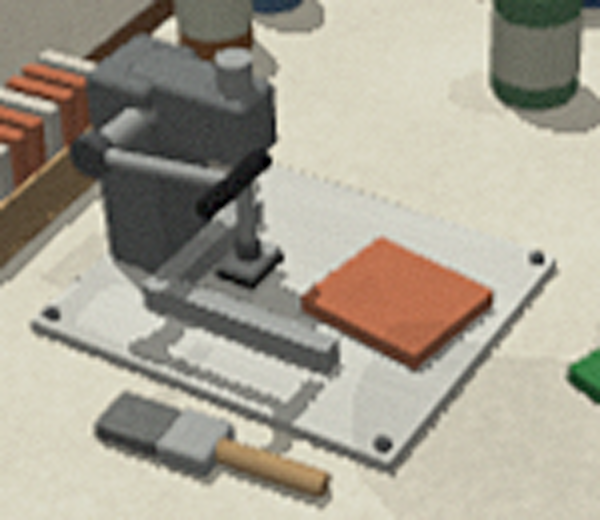

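Crop A shows the tile's top at crop px (140–270, 95–235). Crop B shows its top corners at about (382,238), (492,293), (415,357) and (303,295), lying on the aluminium bed under the presser head, so this is the right tile. The bed screws are visible too: (57,146), (182,474), (493,353) and (332,57) in A, and (537,258), (382,443) and (52,314) in B.

```bash
cat > h.py <<'E'
import numpy as np, cv2
from scipy.spatial.transform import Rotation as Rn
def ray(c,px,z):
    R=np.array(c["R"]);t=np.array(c["t"]);C=-R.T@t
    d=np.array([(np.array(px)[...,0]-c["cx"])/c["fx"],(np.array(px)[...,1]-c["cy"])/c["fy"],np.ones(np.shape(px)[:-1])])
    d=np.tensordot(R.T,d,1); s=(z-C[2])/d[2]
    return (C+ (d*s).T)
def dot(img,p,r=3):
    x,y=int(round(p[0])),int(round(p[1])); w=img[y-r:y+r+1,x-r:x+r+1].astype(float).sum(2)
    w=np.clip(np.percentile(w,70)-60-w,0,None); yy,xx=np.mgrid[y-r:y+r+1,x-r:x+r+1]
    return [(w*xx).sum()/w.sum(),(w*yy).sum()/w.sum()]
E
python3 - <<'E'
from h import *
from plant import vision
S=vision.camera("scene");D=vision.camera("side")
up=lambda l,o:[((x+.5)/4-.5+o[0],(y+.5)/4-.5+o[1]) for x,y in l]
pa=[dot(S["img"],p) for p in up([(57,146),(182,474),(493,353),(332,57)],(255,195))]
pb=[dot(D["img"],p) for p in up([(537,258),(382,443),(52,314)],(215,140))]
A=ray(S,pa,.012);B=ray(D,pb,.012)
print("scene screws",A.round(4)[:,:2]);print("side",B.round(4)[:,:2])
for i,j in((0,1),(3,2),(0,3),(1,2)):
    v=A[j]-A[i];print(np.linalg.norm(v).round(4),np.degrees(np.arctan2(v[1],v[0])).round(2))
for i,j in((1,2),(0,1)):
    v=B[j]-B[i];print("B",np.linalg.norm(v).round(4),np.degrees(np.arctan2(v[1],v[0])).round(2))
print("tile side",T:=ray(D,up([(382,238),(492,293),(415,357),(303,295)],(215,140)),.028)[:,:2].round(4))
for i in range(4):
    v=T[(i+1)%4]-T[i];print(np.linalg.norm(v).round(4),np.degrees(np.arctan2(v[1],v[0])).round(2))
print(ray(S,up([(140,115),(252,95)],(255,195)),.028).round(4))
E
```

```text
scene screws [[ 0.4728 -0.1556]
 [ 0.76   -0.1715]
 [ 0.7723  0.0648]
 [ 0.4954  0.0826]]
side [[ 0.4784 -0.1556]
 [ 0.4926  0.0794]
 [ 0.7784  0.0638]]
0.2876 -3.17
0.2774 -3.67
0.2393 84.57
0.2367 87.01
B 0.2862 -3.12
B 0.2354 86.52
tile side [[ 0.5896 -0.1086]
 [ 0.4854 -0.0841]
 [ 0.5047  0.0053]
 [ 0.6103 -0.021 ]]
0.107 166.77
0.0915 77.82
0.1088 -13.99
0.09 -103.3
[[ 4.850e-01 -8.850e-02  2.800e-02]
 [ 5.049e-01 -3.000e-04  2.800e-02]]
```

Screw spacing is 286 x 236 mm, which matches a 310 x 260 bed with 12 mm insets. The tile measures about 109 x 91 mm, consistent with 110 x 95. Next I fit the seat frame, check it against the lever bar and the IK, and move to pre-grasp.

```bash
cat >> h.py <<'E'
try:
    SX,SY,PSI=np.load("seat.npy")
except Exception: pass
def W(x,y,z):  # seat coords (m), z absolute -> world
    c,s=np.cos(PSI),np.sin(PSI); return np.array([SX+c*x-s*y,SY+s*x+c*y,z])
def inv(P):
    c,s=np.cos(PSI),np.sin(PSI); d=np.asarray(P)[...,:2]-[SX,SY]; return np.stack([c*d[...,0]+s*d[...,1],-s*d[...,0]+c*d[...,1]],-1)
def ori(p,az=0.0,ydir="plane",flip=1):
    """tool z pitched p below level, heading az (seat frame); ydir plane: closing axis in the vertical plane; else level"""
    h=np.array([np.cos(PSI+az),np.sin(PSI+az),0]);u=np.array([0,0,1.])
    z=np.cos(p)*h-np.sin(p)*u; y=np.sin(p)*h+np.cos(p)*u
    if ydir!="plane": y=np.cross(z,y)
    y=flip*y; return Rn.from_matrix(np.stack([np.cross(y,z),y,z],1)).as_quat()
def bar(q,dy=0.0):
    a=q+np.radians(5); return W(.085-.12*np.cos(a),.085+dy,.157+.12*np.sin(a))
E
python3 - <<'E'
import h; from h import *
from scipy.optimize import least_squares
from plant import vision,ctrl,telemetry
A=np.array([[.4728,-.1556],[.76,-.1715],[.7723,.0648]]);B=np.array([[.4784,-.1556],[.4926,.0794],[.7784,.0638]])
M=np.array([[-.158,-.128],[.128,-.128],[.128,.108],[-.158,-.128],[-.158,.108],[.128,.108]]);O=np.vstack([A,B])
def f(v): h.SX,h.SY,h.PSI=v; return np.array([W(*m,0)[:2] for m in M])-O
r=least_squares(lambda v:f(v).ravel(),[.64,-.04,-.05]);print(r.x,(f(r.x)*1e3).round(1))
np.save("seat.npy",r.x); f(r.x)
T=np.array([[.5896,-.1086],[.4854,-.0841],[.5047,.0053],[.6103,-.021]]);print("tile in seat",inv(T).round(4),inv(T).mean(0))
b=bar(0);print("bar",b)
for n,px in(("scene",(255+382/4,195+58/4)),("side",(215+234/4,140+183/4))):
    c=vision.camera(n);p=np.array(c["R"])@b+c["t"];print(n,"pred",c["fx"]*p[0]/p[2]+c["cx"],c["fy"]*p[1]/p[2]+c["cy"],"seen",px)
for p in (40,50,60,70):
  for fl in(1,-1):
    o=ori(np.radians(p),flip=fl);d=Rn.from_quat(o).as_matrix()[:,2]
    js=[ctrl.inverse_kinematics(P,o) for P in (bar(0,.023)-.1*d,bar(0,.023),bar(.4,.023),bar(.8,.023))]
    print(p,fl,[None if j is None else np.round(j,2) for j in js])
E
```

```text
[ 0.64131525 -0.03668811 -0.05918584] [[ 3.2  0.5]
 [ 1.5 -0.5]
 [ 3.2 -1.2]
 [-2.4  0.5]
 [-2.6  1.1]
 [-2.9 -0.2]]
tile in seat [[-0.0474 -0.0748]
 [-0.1528 -0.0566]
 [-0.1389  0.0338]
 [-0.0319  0.0138]] [-0.09273935 -0.02093419]
bar [0.61186023 0.05020634 0.16745869]
scene pred 350.4017887251224 211.06516273921358 seen (350.5, 209.5)
side pred 274.19397912457913 187.50942355405283 seen (273.5, 185.75)
40 1 [None, array([0.14, 0.23, 2.32, 3.67, 0.31, 2.77]), None, None]
40 -1 [None, array([ 0.14,  0.23,  2.32,  3.67,  0.31, -0.37]), None, None]
50 1 [None, None, None, None]
50 -1 [None, None, None, None]
60 1 [array([ 0.14, -0.02,  2.24, -0.24,  0.42,  0.39]), None, array([ 0.11,  0.15,  2.15, -0.26,  0.34,  0.39]), array([ 0.1 ,  0.14,  2.07, -0.2 ,  0.42,  0.32])]
60 -1 [array([ 0.14, -0.02,  2.24, -0.24,  0.42, -2.75]), None, array([ 0.11,  0.15,  2.15, -0.26,  0.34, -2.75]), array([ 0.1 ,  0.14,  2.07, -0.2 ,  0.42, -2.82])]
70 1 [array([ 0.11,  0.04,  2.12, -0.1 ,  0.64,  0.24]), array([ 0.1 ,  0.23,  2.11, -0.13,  0.46,  0.27]), array([ 0.1 ,  0.18,  2.06, -0.1 ,  0.55,  0.24]), array([ 0.09,  0.18,  1.99, -0.09,  0.63,  0.21])]
70 -1 [array([ 0.11,  0.04,  2.12, -0.1 ,  0.64, -2.9 ]), array([ 0.1 ,  0.23,  2.11, -0.13,  0.46, -2.88]), array([ 0.1 ,  0.18,  2.06, -0.1 ,  0.55, -2.9 ]), array([ 0.09,  0.18,  1.99, -0.09,  0.63, -2.93])]
```

The seat fit is consistent: residuals are about 3 mm between the two views, and the bar prediction is within 2 px. I'll go to pre-grasp at 70° pitch.

Run:
```python
from h import *
from plant import vision,ctrl,telemetry,release
o=ori(np.radians(70));d=Rn.from_quat(o).as_matrix()[:,2]
j=telemetry.observe()["joints"]
ctrl.movel([.30,-.60,.36],v=.25)
ctrl.move_to(bar(0,.023)-.09*d,o)
s=telemetry.observe();print(s["clock"],s["position"],s["ft_force"],s["grip_width"])
a=vision.camera("wrist");b=vision.camera("scene")
c=cv2.resize(b["img"][160:320,250:410],None,fx=2.5,fy=2.5,interpolation=cv2.INTER_CUBIC)
w=cv2.resize(a["img"],None,fx=.625,fy=.625)
pad=np.zeros((400,400,3),np.uint8);pad[:250]=w
cv2.imwrite("pics/pre.png",np.hstack([pad,c])[:,:,::-1])
p=np.array(a["R"])@bar(0)+a["t"];print("bar pred wrist",a["fx"]*p[0]/p[2]+a["cx"],a["fy"]*p[1]/p[2]+a["cy"])
```

```text
3.6167 [0.58273695 0.07443965 0.25214982] [-0.18122449  0.96840769  0.52995581] 0.998963778913476
bar pred wrist 321.1532617129517 232.03223307981065
```

View pics/pre.png

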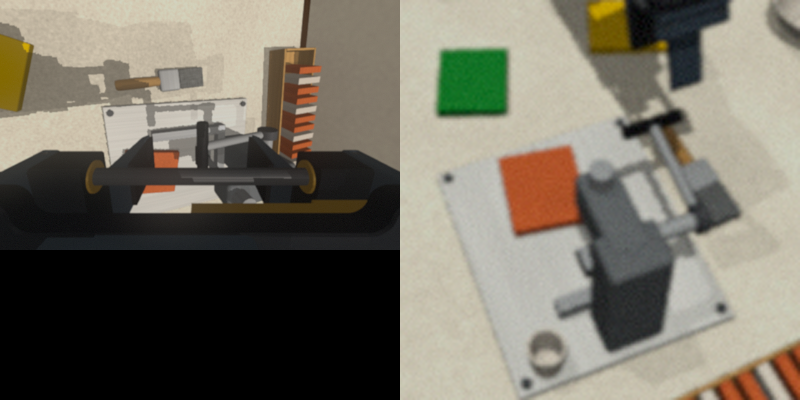

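The wrist view shows the bar at full-resolution (323,232), against a prediction of (321,232), midway between the open fingers. I'll grasp it and swing the lever up.

Run:
```python
from h import *
from plant import vision,ctrl,telemetry,release,close_gripper
print("hit",ctrl.movel(bar(0,.023),v=.08,f_stop=10))
close_gripper(20)
s=telemetry.observe();print(s["clock"],s["position"]-bar(0,.023),s["ft_force"].round(1),s["grip_width"],s["finger_force"])
for q in np.linspace(.1,.8,8):
    ctrl.movel(bar(q,.023),v=.08)
    s=telemetry.observe();print(round(q,2),s["clock"],s["ft_force"].round(1),s["grip_width"],s["finger_force"])
    if np.linalg.norm(s["ft_force"])>60: break
ctrl.dwell(.3);s=telemetry.observe();print(s["position"]-bar(.8,.023),s["ft_force"])
a=vision.camera("side");b=vision.camera("scene")
np.savez("up.npz",a=a["img"],b=b["img"])
c=[cv2.resize(im,(400,400),interpolation=cv2.INTER_CUBIC) for im in (a["img"][110:270,200:360],b["img"][160:320,250:410])]
cv2.imwrite("pics/up.png",np.hstack(c)[:,:,::-1])
```

```text
hit False
6.1333 [ 2.32853796e-03 -1.76919120e-05  1.30054227e-03] [17.3  0.5 -4.3] 0.17121850781115852 20.73964610695839
0.1 6.4333 [16.9 -0.1 -0.7] 0.17154226841104595 20.64703993499279
0.2 6.7333 [16.9 -0.1 -1.6] 0.17117161519965415 21.052444092929363
0.3 7.0333 [17.   0.7 -3.6] 0.17185780523103295 21.72306999564171
0.4 7.3333 [14.1  0.5 -3.5] 0.1714425427529294 21.86945490539074
0.5 7.6333 [ 9.6  1.  -3.4] 0.16866531863108822 21.343890242278576
0.6 7.9333 [3.7 2.3 0.4] 0.17392550857862416 20.206737220287323
0.7 8.2333 [-6.5  2.5  5.8] 0.1670329289032492 20.001100301742554
0.8 8.5333 [-7.7  1.2  5.8] 0.16954761055688727 20.001187920570374
[-6.62737124e-04 -1.20613824e-04  1.68390119e-05] [-5.82743231  1.39402606  5.63924328]
```

View pics/up.png

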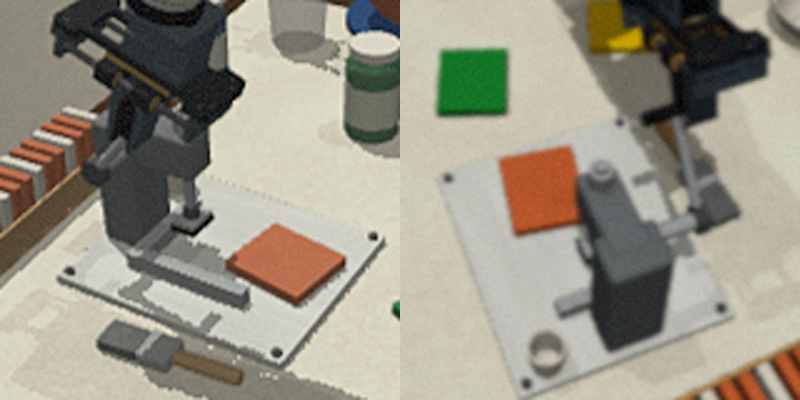

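The foot is now about 38 mm above the bed and the lever is up. The grip reaction of 17 N in x says the jig sits about 3 mm further in +x, which agrees with the side camera, so I'll correct for that. Next I release and make the first push, in +x.

```bash
python3 - <<'E'
import numpy as np; v=np.load("seat.npy"); v[0]+=.003; np.save("seat.npy",v)
E
cat > p1.py <<'E'
from h import *
from plant import vision,ctrl,telemetry,release,close_gripper
o=ori(np.radians(90),ydir="level") ; o1=o
d=Rn.from_quat(ori(np.radians(70))).as_matrix()[:,2]
for fl in (1,-1):
    for p in (W(-.2,-.024,.15),W(-.2,-.024,.033),W(-.07,0,.033)): print(fl,"x",np.round(ctrl.inverse_kinematics(p,ori(np.pi/2,ydir="l",flip=fl)),2))
    for p in (W(-.02,-.13,.12),W(-.02,-.13,.036),W(-.02,-.065,.036)): print(fl,"y",np.round(ctrl.inverse_kinematics(p,ori(np.radians(80),az=np.pi/2,ydir="l",flip=fl)) or np.nan*np.ones(6),2))
E
sed -i 's/ or np.nan\*np.ones(6)//' p1.py
python3 p1.py
```

```text
1 x [-0.16  0.1   2.27 -0.    0.77  1.47]
1 x [-0.16  0.36  2.29 -0.    0.5   1.47]
1 x [-0.1   0.5   2.03 -0.    0.61  1.53]
1 y [-0.36  0.45  1.88  0.22  0.87 -0.45]
1 y [-0.36  0.58  1.88  0.25  0.75 -0.49]
1 y [-0.27  0.56  1.91  0.26  0.72 -0.41]
-1 x [-0.16  0.1   2.27 -0.    0.77 -1.67]
-1 x [-0.16  0.36  2.29 -0.    0.5  -1.67]
-1 x [-0.1   0.5   2.03 -0.    0.61 -1.61]
-1 y [-0.36  0.45  1.88  0.22  0.87  2.69]
-1 y [-0.36  0.58  1.88  0.25  0.75  2.65]
-1 y [-0.27  0.56  1.91  0.26  0.72  2.73]
```

Run:
```python
from h import *
from plant import vision,ctrl,telemetry,release,close_gripper
def st(n,r=None):
    s=telemetry.observe();print(n,r,round(s["clock"],2),inv(s["position"]).round(4),s["position"][2].round(4),s["ft_force"].round(1),s["grip_width"].__round__(3) if hasattr(s["grip_width"],"__round__") else s["grip_width"])
    return s
d=Rn.from_quat(ori(np.radians(70))).as_matrix()[:,2]
release(); P=telemetry.observe()["position"]; ctrl.movel(P-.10*d,v=.2); st("retreat")
close_gripper(10)
ctrl.move_to(W(-.2,-.024,.15),ori(np.pi/2,ydir="l"))
ctrl.movel(W(-.2,-.024,.033),v=.12,f_stop=15); st("down")
r=ctrl.movel(W(-.092,-.024,.033),v=.05,f_stop=12); st("push1",r)
ctrl.movel(W(-.105,-.024,.033),v=.1);ctrl.movel(W(-.14,-.024,.15),v=.2)
a=vision.camera("side");b=vision.camera("scene")
c=[cv2.resize(im,(400,400),interpolation=cv2.INTER_CUBIC) for im in (a["img"][110:270,200:360],b["img"][160:320,250:410])]
cv2.imwrite("pics/p1.png",np.hstack(c)[:,:,::-1])
```

```text
retreat None 10.79 [-0.0282  0.1078] 0.3432 [-0.6 -0.  -0.2] 1.001
down None 14.44 [-0.1996 -0.024 ] 0.0335 [0.5 0.  0.2] 0.005
push1 False 16.75 [-0.0921 -0.024 ] 0.033 [-0.8 -0.7 -0.6] 0.003
```

View pics/p1.png

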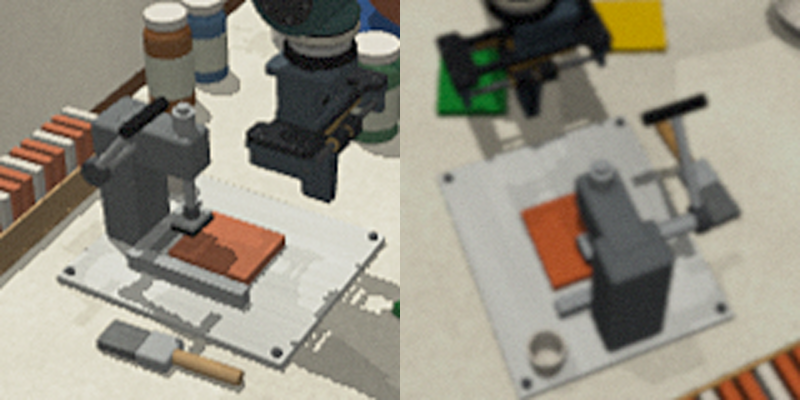

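Push 1 went well. The tile's -y edge slope (0.387) matches the bed edge (0.381), the tile is under the raised foot, and a gap to the side fence remains. Next come the +y push until contact, then the +x push until contact.

```bash
cat >> h.py <<'E'
from plant import vision,ctrl,telemetry,release,close_gripper
OX=lambda:ori(np.pi/2,ydir="l")
OY=lambda:ori(np.radians(80),az=np.pi/2,ydir="l")
def st(n,r=None):
    s=telemetry.observe();print(n,r,round(s["clock"],2),inv(s["position"]).round(4),round(s["position"][2],4),np.round(s["ft_force"],1)); return s
def pushy(x,y0,y1,f,v=.03):
    ctrl.move_to(W(-.13,-.135,.15),OY()); ctrl.movel(W(x,-.13,.10),v=.2); ctrl.movel(W(x,min(y0,-.085),.035),v=.12,f_stop=15)
    st("y start"); r=ctrl.movel(W(x,y1,.035),v=v,f_stop=f); st("y end",r)
    ctrl.movel(W(x,-.09,.035),v=.08); ctrl.movel(W(-.06,-.14,.15),v=.25)
def pushx(y,x0,x1,f,v=.03):
    ctrl.move_to(W(-.15,y,.12),OX()); ctrl.movel(W(x0,y,.033),v=.12,f_stop=15)
    st("x start"); r=ctrl.movel(W(x1,y,.033),v=v,f_stop=f); st("x end",r)
    ctrl.movel(W(x1-.03,y,.033),v=.08); ctrl.movel(W(-.15,y,.13),v=.25)
E
python3 - <<'E'
from h import *
pushy(-.02,-.115,-.058,6)
pushx(0,-.115,-.062,6)
st("end")
E
```

```text
y start None 21.1 [-0.0198 -0.1151] 0.0354 [0.7 0.5 0.5]
y end True 22.52 [-0.0199 -0.0676] 0.0349 [-0.8 -6.6  1.7]
x start None 26.31 [-0.1149 -0.    ] 0.0334 [ 0.6 -0.7  0.1]
x end True 27.54 [-0.0754 -0.    ] 0.0325 [ 0.5  0.  -0. ]
end None 28.49 [-0.1494 -0.    ] 0.1299 [-0.2  0.8 -0.2]
```

Run:
```python
from h import *
ctrl.movel(W(-.095,0,.033),v=.15)
for f in (9,9):
    r=ctrl.movel(W(-.062,0,.033),v=.02,f_stop=f); st("x",r)
    if f==9 and r: ctrl.dwell(.1); st("hold"); break
ctrl.movel(W(-.1,0,.033),v=.08); ctrl.movel(W(-.17,0,.16),v=.25)
a=vision.camera("side");b=vision.camera("scene")
c=[cv2.resize(im,(400,400),interpolation=cv2.INTER_CUBIC) for im in (a["img"][150:250,220:320],b["img"][200:300,285:385])]
cv2.imwrite("pics/p2.png",np.hstack(c)[:,:,::-1])
```

```text
x True 30.41 [-0.0753  0.    ] 0.0325 [-0.5  0.5  0.9]
hold None 30.51 [-0.0754  0.    ] 0.0325 [-0.   0.1 -1. ]
```

View pics/p2.png

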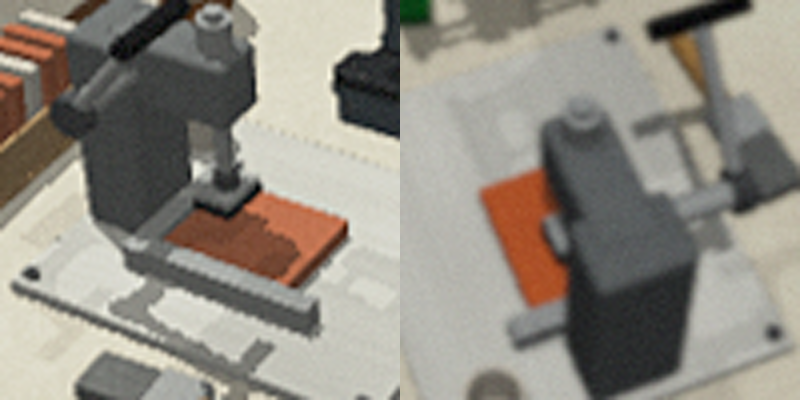

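Run:
```python
import h; from h import *
P=lambda c,X:(lambda p:np.array([c["fx"]*p[0]/p[2]+c["cx"],c["fy"]*p[1]/p[2]+c["cy"]]))(np.array(c["R"])@X+c["t"])
S=vision.camera("scene");D=vision.camera("side")
for n,c,scr,off,cr in(("scene",S,[(-.158,-.128),(.128,-.128),(.128,.108)],None,(285,200,0)),("side",D,[(-.158,-.128),(-.158,.108),(.128,.108)],None,(220,150,0))):
    img=c["img"]; pr=np.array([P(c,W(*m,.012)) for m in scr]); sn=np.array([dot(img,p,4) for p in pr])
    # local frame: affine-free shift+rot in seat plane
    o=inv(ray(c,sn,.012))-np.array(scr); print(n,"screw err mm",(o*1e3).round(1)); sh=o.mean(0)
    hsv=cv2.cvtColor(img,cv2.COLOR_RGB2HSV); m=cv2.inRange(hsv,(2,120,60),(16,255,255)); 
    lab,k=cv2.connectedComponents(m); k=k
    x,y=P(c,W(-.04,-.035,.028)).astype(int); l=k[y,x]; mm=(k==l)&(k>0)
    ys,xs=np.nonzero(mm); q=inv(ray(c,np.stack([xs,ys],-1).astype(float),.028))-sh
    print("pix",len(xs),"x min/max",np.percentile(q[:,0],[.5,99.5]).round(4),"y",np.percentile(q[:,1],[.5,99.5]).round(4))
    for xb in np.arange(-.06,.06,.015):
        s=q[abs(q[:,0]-xb)<.0075]
        if len(s)>5: print("  x%.3f y %.4f..%.4f"%(xb,s[:,1].min(),s[:,1].max()))
    for yb in np.arange(-.045,.05,.015):
        s=q[abs(q[:,1]-yb)<.0075]
        if len(s)>5: print("  y%.3f x %.4f..%.4f"%(yb,s[:,0].min(),s[:,0].max()))
```

```text
scene screw err mm [[-6.3 -0.8]
 [-3.5  0.1]
 [-5.6  0.7]]
pix 433 x min/max [-0.0517  0.0511] y [-0.0485  0.0027]
  x-0.045 y -0.0483..0.0037
  x-0.030 y -0.0479..0.0027
  x-0.015 y -0.0488..0.0029
  x0.000 y -0.0480..-0.0158
  x0.015 y -0.0485..-0.0149
  x0.030 y -0.0486..-0.0120
  x0.045 y -0.0483..-0.0118
  y-0.045 x -0.0508..0.0507
  y-0.030 x -0.0518..0.0520
  y-0.015 x -0.0517..0.0512
  y0.000 x -0.0516..-0.0138
side screw err mm [[-4.5  1.4]
 [-2.7  4. ]
 [-1.   5.6]]
pix 580 x min/max [-0.0589  0.0539] y [-0.0465  0.0361]
  x-0.060 y -0.0429..0.0359
  x-0.045 y -0.0472..0.0363
  x-0.030 y -0.0467..0.0358
  x-0.015 y -0.0465..0.0352
  x0.000 y -0.0461..0.0357
  x0.015 y -0.0459..0.0361
  x0.030 y -0.0456..0.0360
  x0.045 y -0.0061..0.0365
  y-0.045 x -0.0568..0.0260
  y-0.030 x -0.0593..0.0258
  y-0.015 x -0.0589..0.0255
  y0.000 x -0.0587..0.0545
  y0.015 x -0.0583..0.0543
  y0.030 x -0.0580..0.0539
```

Measurements agree that the tile is home within camera error. The -y edge is constant at -48.5 mm along x, so it is square to about 0.2°, and two x pushes stopped at the same place. I'll re-push y, then x at two lateral points, to confirm repeatability and squareness.

Run:
```python
from h import *
pushy(-.015,-.09,-.055,6,v=.025)
ctrl.move_to(W(-.15,-.025,.12),OX()); ctrl.movel(W(-.095,-.025,.033),v=.15)
r=ctrl.movel(W(-.062,-.025,.033),v=.02,f_stop=6); st("x-",r)
ctrl.movel(W(-.082,-.025,.033),v=.1);ctrl.movel(W(-.082,.025,.033),v=.1)
r=ctrl.movel(W(-.062,.025,.033),v=.02,f_stop=6); st("x+",r)
ctrl.movel(W(-.10,.025,.033),v=.1); ctrl.movel(W(-.14,.025,.13),v=.25); st("end")
```

```text
y start None 35.23 [-0.0146 -0.0902] 0.0355 [1.  0.1 0. ]
y end True 36.14 [-0.0149 -0.0676] 0.0349 [-0.9 -5.9  1.7]
x- True 40.82 [-0.0753 -0.025 ] 0.0325 [ 1.1  0.2 -0.2]
x+ True 42.24 [-0.0754  0.0248] 0.0326 [ 0.   0.  -1.3]
end None 43.2 [-0.1393  0.025 ] 0.1304 [ 0.3  0.6 -0.5]
```

All stops repeat: y at -67.6 mm, and x at -75.3 mm at both lateral points. The tile is hard against both fences and square, so the 3 mm seat correction was wrong and I'm reverting it. Next I regrasp the bar and swing the lever down.

```bash
python3 - <<'E'
import numpy as np; v=np.load("seat.npy"); v[0]-=.003; np.save("seat.npy",v)
E
python3 - <<'E'
from h import *
o=ori(np.radians(70));d=Rn.from_quat(o).as_matrix()[:,2]
P=telemetry.observe()["position"]; ctrl.movel(P+[0,0,.2],v=.3); release()
ctrl.move_to(bar(.8,.023)-.09*d,o); st("pre")
print("hit",ctrl.movel(bar(.8,.023),v=.08,f_stop=10)); close_gripper(30); s=st("grip"); print(s["grip_width"])
for q in (.7,.6,.5,.4,.3,.2,.1,.05,0,-.01):
    ctrl.movel(bar(q,.023),v=.07); s=st(q); 
    if np.linalg.norm(s["ft_force"])>70: break
print(s["grip_width"],s["position"]-bar(0,.023))
a=vision.camera("side");b=vision.camera("scene")
c=[cv2.resize(im,(400,400),interpolation=cv2.INTER_CUBIC) for im in (a["img"][130:250,220:340],b["img"][190:310,275:395])]
cv2.imwrite("pics/dn.png",np.hstack(c)[:,:,::-1])
E
```

```text
pre None 46.65 [-0.0217  0.1078] 0.3346 [0.9 0.4 0.1]
hit False
grip None 49.07 [0.009 0.108] 0.2499 [-2.7  0.4  1.8]
0.16392964048574651
0.7 None 49.39 [0.0004 0.1081] 0.2421 [-0.1  0.8  0.4]
0.6 None 49.72 [-0.0078  0.1081] 0.233 [ 2.3  3.8 -1.6]
0.5 None 50.04 [-0.0149  0.1082] 0.2232 [ 4.5  3.3 -4.5]
0.4 None 50.37 [-0.0212  0.1082] 0.2127 [ 6.6  4.3 -6.3]
0.3 None 50.69 [-0.0261  0.1082] 0.2018 [ 7.4  4.9 -6.9]
0.2 None 51.02 [-0.0299  0.1081] 0.1906 [ 7.9  5.  -5. ]
0.1 None 51.34 [-0.0325  0.1082] 0.1792 [ 6.4  4.3 -3. ]
0.05 None 51.59 [-0.0334  0.1082] 0.1735 [ 5.7  4.6 -1.3]
0 None 51.84 [-0.034   0.1082] 0.1676 [6.  3.9 0.5]
-0.01 None 52.09 [-0.034   0.1082] 0.1666 [3.8 4.6 3.7]
0.16902620704410373 [ 0.00051354  0.00015087 -0.00082847]
```

View pics/dn.png

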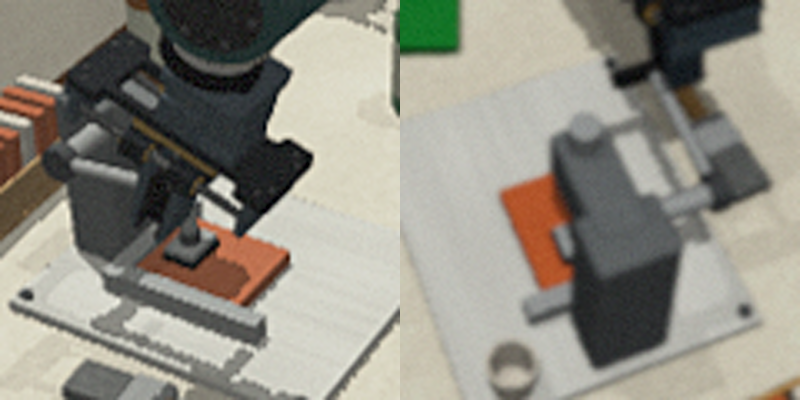

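The foot rests on the tile and the lever looks down. I'll press a little further to feel the end stop, then release, retreat and check the bar height.

Run:
```python
from h import *
o=ori(np.radians(70));d=Rn.from_quat(o).as_matrix()[:,2]
print(ctrl.movel(bar(-.06,.023),v=.02,f_stop=18)); s=st("press"); print(s["position"]-bar(0,.023))
P=s["position"]; release(); st("rel"); ctrl.movel(P-.11*d,v=.15); ctrl.movel(W(-.2,.12,.35),v=.25); st("away")
a=vision.camera("side");b=vision.camera("scene")
c=[cv2.resize(im,(400,400),interpolation=cv2.INTER_CUBIC) for im in (a["img"][130:250,220:340],b["img"][190:310,275:395])]
cv2.imwrite("pics/fin.png",np.hstack(c)[:,:,::-1])
S0=cv2.imread("pics/scene0.png")[:,:,::-1];D0=cv2.imread("pics/side0.png")[:,:,::-1]
for n,c,i0 in(("scene",b,S0),("side",a,D0)):
    def cen(im,w):
        x0,y0,x1,y1=w; m=(im[y0:y1,x0:x1].max(2)<45); k,_,stt,ce=cv2.connectedComponentsWithStats(m.astype(np.uint8)); i=1+np.argmax(stt[1:,4]); return (ce[i]+[x0,y0]).round(2),stt[i,4]
    w=(336,198,366,218) if n=="scene" else (262,174,286,196)
    print(n,cen(i0,w),cen(c["img"],w))
```

```text
True
press None 52.41 [-0.0339  0.1083] 0.1659 [-5.8  0.7 10.9]
[ 0.00062695  0.00029776 -0.00160292]
rel None 53.62 [-0.0335  0.1085] 0.1659 [-0.6 -0.5  1.1]
away None 55.26 [-0.1996  0.12  ] 0.3493 [0.3 0.2 0. ]
scene (array([350.  , 209.29]), np.int32(72)) (array([349.85, 210.41]), np.int32(71))
side (array([272.57, 185.9 ]), np.int32(115)) (array([272.97, 187.48]), np.int32(113))
```

View pics/fin.png

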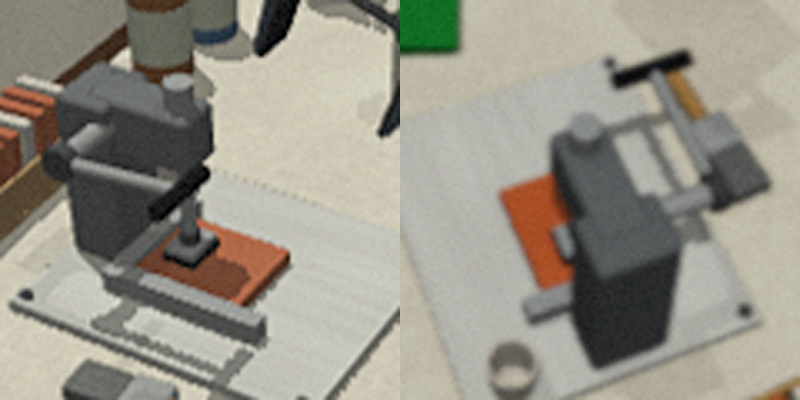

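The bar is back slightly below its starting height (about 1.5 px), so the lever is on its down stop. The foot sits on the tile, the tile's edges are flush to both fences, and the pot and brush have not moved. The robot is clear, so I'm handing in.

```bash
python3 -c "
from plant import ctrl
print(ctrl.hand_in())"
```

```text
the job is handed in; nothing more can be done
None
```

I handed the job in with about 17 s to spare: the tile is seated against both fences as far as repeat contact stops and the cameras show, the foot is on it with the lever at its down stop, and the robot is clear. No verdict came back, and the foot's clamping force was not measured.

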